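# Weigh a mailing carton and scan its label

## Robot

A 7-joint arm with a two-finger parallel gripper is mounted at the origin on a cart in front of the work surface, level with it; the furniture and walls round the work are solid. World frame = base frame: x ahead of the robot, y to its left, z up, the work surface at z = 0. Lengths are in m, angles in rad, forces in N, time in s.
With the tool pointing down it reaches from about 0.35 to 0.9 m from the base axis. Payload 8.1 kg.
Tool frame: the origin (TCP) lies midway between the tips of the shut fingers; the grasp point (between the pads) lies 19 mm behind it (r.hold_point_z is the distance from the TCP to the grasp point, in m); z points along the fingers, y is the line along which they close (so a half turn about z gives the same grasp; the last joint's range is limited). The gripper opens to 92 mm and grips with 3 to 60 N. Pads are 19 mm wide; open, the fingers measure 130 mm over their backs; the gripper's body (75 mm by 190 mm) begins 47 mm behind the grasp point.
Start: joints at [1.148, 0.434, 0.025, 1.573, -0.012, 1.134, -0.075], TCP at [0.196, -0.593, 0.205] pointing down, gripper open.
Joint ranges: [-2.62, 2.62], [-0.44, 2.09], [-1.27, 1.32], [0.08, 2.57], [-1.32, 4.46], [0.12, 2], [-2.74, 2.74]. Speed limits (rad/s): [2.22, 2.22, 3.01, 3.01, 3.14, 3.14, 3.14].

## Interface

Orientations are given as a 3x3 rotation matrix whose columns are the frame's x, y, z axes.
In Python, from rig import get_obs, cams, order, r gives the robot as it stands. The module is installed in compiled form; this text tells all that it offers.
- The arm moves only by the tool jog_arm, never from a script. Its argument "commands" is a list of rows, each an object with "slide": the shift along the world's x, y, z as a fraction of full scale, a list of three; "roll": the turn about the world's z as a fraction of full scale. In form: [{"slide": [x, y, z], "roll": roll}, ...]. A call has 1 to 8 rows; each row is the pose to reach, as a shift and turn from the pose commanded when the call began, turning the shorter way round; what a row does not reach only later rows make up. Full scale, the value 1, is 100 cm for a shift and 180 degrees for a turn. A row lasts 1/10 s, in which the tool goes at most 50 mm and 8.59 degrees, less where a joint would pass 70% of its speed; a pose out of reach is approached as far as the arm can. A call with a number of a shift or a turn outside -1 to 1 is refused whole. A call with a gripper value outside its range is refused whole. "grip" is the opening, from -1 (shut) to 1 (fully open), set as the call begins (left out, the last holds). The fingers move at their own pace and stop on an object; "force" is the grip in N (left out, the last holds). Time passes only in rows, so rows that repeat a pose let the fingers close. It gives the time, the measured TCP pose, the force, the opening and the grip force at its end, in the units of the state.
- get_obs(): the state, without advancing time (a new reading comes with each control period).
- cams.snapshot(name): name is "scene" or "top" or "wrist"; returns the picture (420x560x3 uint8, blue, green, red); there is no depth.
- cams.camera_params(name): a dict with "K" (3x3 intrinsics, pixels), "origin" and "orientation" of the camera in the world. Camera axes: x right, y up, looking along -z (the intrinsics and any distortion apply to the point x, -y, -z); pixel columns grow to the right and rows downward; lengths in m; the calibration is good to about 2 mm. A picture is of the moment at which its call begins: read the wrist's pose just before it. camera_params takes no time and is no camera call; for the wrist camera it gives the pose at the moment of the call.
- order.sign_off(): hands the job in; it is judged then, once.
The state is a dict: "time_s": time; "joint_pos": joint angles; "qd": joint speeds; "tau": joint torques, N m; "tcp_pos": TCP position; "ee_rot": TCP orientation; "contact_force": force on the tool from outside, world axes, zero at the start; "moment": the same for the moment, N m; "gripper_width": finger opening in m; "finger_force": force on a finger pad.
Only numpy, scipy, OpenCV 4.12 (cv2) and the standard library are available. Lean on these libraries where they do the work, as an engineer would, in place of code of your own. Each camera call takes 0.05 s, during which the arm holds its last target. There are 200 camera calls.

## Task

Weigh the brown mailing carton: take it out of the sorter and lay it flat, label up, squarely in the middle of the scale's steel platform so that no edge overhangs, without dropping it or pushing the platform down to its stop. Then, with the carton left weighing there, pick up the barcode reader, aim it at the middle of the label from between 5 and 20 cm away and hold it steady for a second, and stand the reader back where it stood. Leave everything else in the sorter and on the desk where it is.

Things in the scene. Friction and masses are not known exactly. Their poses are not given: they have to be found in the camera images.
- carton: Brown rigid mailing carton, 350 g, standing on a long edge in one of the sorter's three slots (which one varies): 128 mm along its x, 38 thick along y, 62 high along z. Origin: centre of the underside as it stands. A white barcode label is on its broad +y face, which looks to the robot's left as it stands there. Laid flat, label up, its y points straight up and it is 38 mm high
- carton_label (a point): Middle of the white label (68 x 46 mm, long side along the carton's x) on the carton's broad +y face; axes as the carton's, so y points out of the label
- carton_corner1 (a point): Corner of the carton's other broad face (away from the label; it goes on the platform): carton coordinates x -64, y -19, z 0 mm
- carton_corner2 (a point): Corner of the same face: x +64, y -19, z 0 mm
- carton_corner3 (a point): Corner of the same face: x +64, y -19, z 62 mm
- carton_corner4 (a point): Corner of the same face: x -64, y -19, z 62 mm
- sorter: Black steel mail sorter, fixed, 140 mm deep (x) and 231 mm wide (y). Origin: centre of its underside. Three slots side by side, centred at y = -76, 0 and +76 mm, open to the front and top; 3 mm floor; 3 mm dividers and side walls 30 mm high, 58 mm high in the last 30 mm towards the back wall (58 mm high, at +x)
- white_carton: White carton of the same size as the brown one and without label, standing in another slot; leave it. Origin: centre of its underside
- slipcase: Blue slipcase, 110 x 28 x 58 mm high, standing in the remaining slot; leave it. Origin: centre of its underside
- scale: Grey parcel scale, fixed, 150 mm deep (x) and 170 mm wide (y), with a sloping display along its front (-x) side, up to 40 mm high. Origin: centre of its underside. The desk in front of the sorter, between the reader and the scale, is clear: room to put the carton down and tip it over
- pan_centre (a point): Centre of the top of the scale's steel platform, 54 mm above the desk when empty. The platform is 84 mm along this point's x and 150 mm along its y (x points away from the display); nothing stands above it. The carton laid flat fits it with its 128 mm side along y, either way round, with 11 mm to spare on every side
- scale_pan (a joint): How far the sprung platform has sunk, m: 0 when empty, about 0.0025 under the carton; 1.4 N per mm; stop at 0.009, which only a drop or a hard push reaches
- reader: Grey handheld barcode reader, 220 g, standing on its round black foot (72 mm across, 14 thick). Origin: centre of the foot's underside, z up the 30 mm handle. On top the head, a box 46 mm wide along y (flat sides to grip), 72 long, 36 thick, its middle 130 mm up and 6 mm to -x, pitched to look forward (-x, at first away from the robot) and 45 degrees down; topmost point 168 mm up
- reader_window (a point): Middle of the reader's window, at the front end of the head: reader coordinates x -33, y 0, z 103 mm. Its x axis is the line of sight (forward and 45 degrees down), its y axis points to the reader's -y, its z axis forward and 45 degrees up
- stamp: Red and black self-inking stamp, 32 x 52 x 86 mm, standing; leave it
- glue_stick: Red, yellow and white glue stick, standing, 26 mm thick, 92 high; leave it
- highlighter_yellow: Yellow marker lying flat, 18 x 122 x 15 mm; leave it
- tape_dispenser: Black tape dispenser, 53 x 96 x 101 mm; leave it
- stapler: Dark blue stapler, 36 x 146 x 58 mm; leave it

How it is judged:
On the way, in this order (a step that is already met when the one before it is completed fails the run):
1. the carton lies released on the scale's platform, label up, with no edge overhanging (x of carton_corner1 in the frame of pan_centre between -0.042 and 0.042 m and y of carton_corner1 in the frame of pan_centre between -0.075 and 0.075 m and x of carton_corner2 in the frame of pan_centre between -0.042 and 0.042 m and y of carton_corner2 in the frame of pan_centre between -0.075 and 0.075 m and x of carton_corner3 in the frame of pan_centre between -0.042 and 0.042 m and y of carton_corner3 in the frame of pan_centre between -0.075 and 0.075 m and x of carton_corner4 in the frame of pan_centre between -0.042 and 0.042 m and y of carton_corner4 in the frame of pan_centre between -0.075 and 0.075 m and angle between carton_label's own y axis and vertical below 0.08 rad and value of joint scale_pan above 0.0012 m and linear speed of carton below 0.02 m/s and contact force between the fingers and carton below 0.05 N), for 0.3 s.
2. the reader is held still, its line of sight on the middle of the label from 5 to 20 cm, while the carton lies on the platform (x of carton_label in the frame of reader_window between 0.05 and 0.2 m and y of carton_label in the frame of reader_window between -0.018 and 0.018 m and z of carton_label in the frame of reader_window between -0.015 and 0.015 m and x of carton_corner1 in the frame of pan_centre between -0.042 and 0.042 m and y of carton_corner1 in the frame of pan_centre between -0.075 and 0.075 m and x of carton_corner2 in the frame of pan_centre between -0.042 and 0.042 m and y of carton_corner2 in the frame of pan_centre between -0.075 and 0.075 m and x of carton_corner3 in the frame of pan_centre between -0.042 and 0.042 m and y of carton_corner3 in the frame of pan_centre between -0.075 and 0.075 m and x of carton_corner4 in the frame of pan_centre between -0.042 and 0.042 m and y of carton_corner4 in the frame of pan_centre between -0.075 and 0.075 m and angle between carton_label's own y axis and vertical below 0.08 rad and value of joint scale_pan above 0.0012 m and linear speed of reader below 0.03 m/s and angular speed of reader below 0.2 rad/s and contact force between the fingers and reader above 0.3 N), for 0.6 s.
At the end, for the whole second after the job is handed in: The brown carton rests on the scale platform alone, label up (0.08 rad), all four lower corners inside the platform's edges, platform sunk over 1.2 mm; the reader stands upright on the desk (0.05 rad) within 5 cm of where it stood; both are released and at rest (all of step 1 and angle between reader's own z axis and vertical below 0.05 rad and height (world z) of reader below 0.005 m and distance of reader from where it was at the start of the episode below 0.05 m and linear speed of reader below 0.02 m/s and contact force between the fingers and reader below 0.05 N); the robot touches nothing.
It fails at once if the platform is driven down to its stop (carton dropped or pushed hard) (value of joint scale_pan above 0.0085 m).
It fails at once if the reader is knocked over (angle between reader's own z axis and vertical above 1.1 rad).
It fails at once if another thing in the sorter or on the desk is moved by more than 3 cm (distance of any of white_carton, slipcase, stamp, glue_stick, highlighter_yellow, tape_dispenser, stapler from where it was at the start of the episode above 0.03 m).
It also fails if it takes over 72 s, if anything falls off the work surface, if the arm or the gripper's body presses on something with over 40 N, if the wrist force passes 120 N, or if a joint passes its speed limit or range.

## Working session

There is one attempt and no reset: what is moved stays moved. The work goes in short steps, Python scripts to look and compute and a tool call to move; the robot and the scene stay as the last step left them, time stands still between calls to the robot, and variables do not carry over. Pictures are saved under pics/ and viewed, at most 10 in all, crops included, and the job is handed in when it is done.

Besides the shell and the picture viewer there is one more tool, called after "Call:" as name([rows], argument=value, ...), one row to a line, values as JSON. jog_arm: Moves the arm, as the interface text tells. Shift numbers are shares of 100 cm and turn numbers shares of 180 degrees, none past 1 either way. Its arguments: {"type":"object","properties":{"commands":{"type":"array"},"grip":{"type":"number"},"force":{"type":"number"}},"required":["commands"]}

```bash
mkdir -p pics
python3 - <<'E'
from rig import get_obs,cams,order,r
import cv2,numpy as np
np.set_printoptions(precision=4,suppress=True)
o=get_obs();print(o)
for n in("scene","top"):
    cv2.imwrite(f"pics/{n}0.png",cams.snapshot(n));print(n,cams.camera_params(n))
print(r.hold_point_z)
E
```

```text
{'time_s': 0.0, 'joint_pos': array([ 1.1484,  0.4353,  0.025 ,  1.5741, -0.0116,  1.134 , -0.0751]), 'qd': array([-0.0015,  0.0009, -0.    , -0.0001,  0.0012,  0.0005,  0.0003]), 'tau': array([  0.001 , -66.7854,   0.9852, -31.446 ,  -0.0607,   0.0432,
         0.0002]), 'tcp_pos': array([ 0.1963, -0.5928,  0.2045]), 'ee_rot': array([[ 0.9493,  0.3143, -0.0006],
       [ 0.3143, -0.9493,  0.0014],
       [-0.0001, -0.0015, -1.    ]]), 'contact_force': array([0.7154, 0.1194, 0.649 ]), 'moment': array([0.0351, 0.0211, 0.0368]), 'finger_force': 0.0, 'gripper_width': 0.0922391424926008}
scene {'K': array([[442.1612,   0.    , 278.1373],
       [  0.    , 442.1612, 209.7498],
       [  0.    ,   0.    ,   1.    ]]), 'origin': array([ 0.0918, -0.9647,  0.761 ]), 'orientation': array([[ 0.8674,  0.2987, -0.398 ],
       [-0.4974,  0.4969, -0.7112],
       [-0.0147,  0.8148,  0.5795]])}
top {'K': array([[483.288 ,   0.    , 289.2412],
       [  0.    , 483.288 , 210.9393],
       [  0.    ,   0.    ,   1.    ]]), 'origin': array([ 0.3761, -0.1594,  1.442 ]), 'orientation': array([[-0.0056,  0.992 , -0.1258],
       [-1.    , -0.0052,  0.0032],
       [ 0.0025,  0.1258,  0.9921]])}
0.0188
```

View pics/scene0.png

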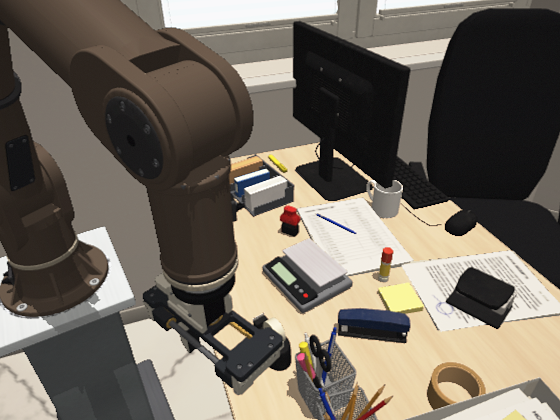

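View pics/top0.png

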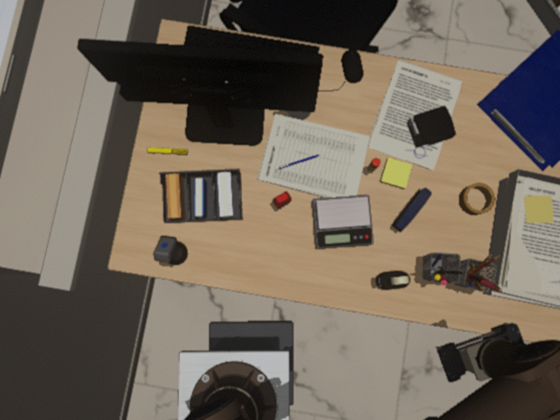

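The top view shows the brown carton in the sorter's left slot (174,196), the slipcase at (200,197) and the white carton at (225,194). The scale is at (343,221), the reader at (170,250), and the stamp at (282,200). I'll zoom in to measure.

```bash
cat > h.py <<'E'
from rig import get_obs,cams,order,r
import cv2,numpy as np
np.set_printoptions(precision=4,suppress=True)
def world(p,n,uv,z):
    c=p[n] if isinstance(p,dict) and n in p else p
    K,o,R=c["K"],c["origin"],c["orientation"]
    d=np.linalg.inv(K)@[uv[0],uv[1],1]; d=R@(d*[1,-1,-1])
    return o+d*(z-o[2])/d[2]
def pix(c,P):
    q=(np.asarray(P,float)-c["origin"])@c["orientation"]*[1,-1,-1]
    q=q@c["K"].T; return q[...,:2]/q[...,2:]
E
python3 - <<'E'
from h import *
c=cams.camera_params("top")
for n,uv,z in [("carton",(174,196),.065),("reader head",(165,248),.13),("foot",(178,254),.014),("pan",(343,213),.054),("stamp",(282,200),.086),("base",(235,400),0),("sorter TL",(165,172),.058),("TR",(241,170),.058),("BL",(163,221),.03),("BR",(241,220),.03)]: print(n,world(c,"",uv,z))
im=cv2.imread("pics/top0.png")
cv2.imwrite("pics/topc.png",cv2.resize(im[160:275,145:305],None,fx=5,fy=5,interpolation=cv2.INTER_CUBIC))
E
```

```text
carton [0.5958 0.168  0.065 ]
reader head [0.443  0.1734 0.13  ]
foot [0.4311 0.1641 0.014 ]
pan [ 0.5452 -0.3194  0.054 ]
stamp [ 0.5794 -0.1434  0.086 ]
base [ 0.0138 -0.0056  0.    ]
sorter TL [0.6678 0.1976 0.058 ]
TR [ 0.6727 -0.0238  0.058 ]
BL [0.5273 0.2068 0.03  ]
BR [ 0.529  -0.0221  0.03  ]
```

View pics/topc.png

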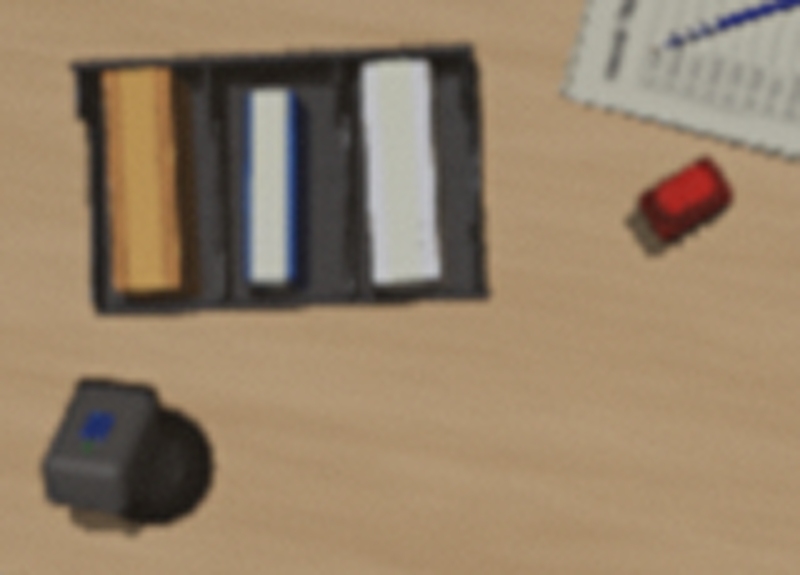

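Call:
jog_arm([
  {"slide": [0, 0, 0.05], "roll": 0},
  {"slide": [0, 0, 0.1], "roll": 0},
  {"slide": [0.05, 0.05, 0.15], "roll": -0.02},
  {"slide": [0.3, 0.69, 0.17], "roll": -0.085},
  {"slide": [0.3, 0.69, 0.17], "roll": -0.085},
  {"slide": [0.3, 0.69, 0.17], "roll": -0.085},
  {"slide": [0.3, 0.69, 0.17], "roll": -0.085},
  {"slide": [0.3, 0.69, 0.17], "roll": -0.085},
])

```text
time_s: 0.9
tcp_pos: [0.3203, -0.3314, 0.3485]
ee_rot: [[0.999, 0.053, -0.0], [0.053, -0.999, -0.0], [-0.0, 0.0, -1.0]]
contact_force: [0.7, -0.0, 1.2]
gripper_width: 0.0919
finger_force: 0.0
```

Run:
```python
from h import *
o=get_obs();print(o["tcp_pos"],o["ee_rot"],o["joint_pos"],o["time_s"])
c=cams.camera_params("wrist");print(c)
print(world(c,"",(280,210),0.05))
```

```text
[ 0.3203 -0.3314  0.3485] [[ 0.9986  0.0528 -0.0003]
 [ 0.0528 -0.9986 -0.    ]
 [-0.0003  0.     -1.    ]] [ 0.7654  0.0757 -0.0857  1.7019  0.0068  1.3645 -0.8395] 0.9
{'K': array([[323.3002,   0.    , 279.0819],
       [  0.    , 323.3002, 211.4104],
       [  0.    ,   0.    ,   1.    ]]), 'origin': array([ 0.3875, -0.3281,  0.5284]), 'orientation': array([[ 0.0524,  0.9663,  0.2521],
       [-0.9986,  0.0506,  0.0134],
       [ 0.0002, -0.2525,  0.9676]])}
[ 0.2651 -0.336   0.05  ]
```

Call:
jog_arm([
  {"slide": [0.25, 0.03, 0], "roll": 0},
  {"slide": [0.25, 0.03, 0], "roll": 0},
  {"slide": [0.25, 0.03, 0], "roll": 0},
  {"slide": [0.25, 0.03, 0], "roll": 0},
  {"slide": [0.25, 0.03, 0], "roll": 0},
  {"slide": [0.25, 0.03, 0], "roll": 0},
  {"slide": [0.25, 0.03, 0], "roll": 0},
])

```text
time_s: 1.6
tcp_pos: [0.5709, -0.3026, 0.3469]
ee_rot: [[0.999, 0.055, -0.002], [0.055, -0.999, 0.001], [-0.002, -0.001, -1.0]]
contact_force: [-0.6, -0.6, 0.0]
gripper_width: 0.0918
finger_force: 0.0
```

Run:
```python
from h import *
import pickle
o=get_obs();print(o["tcp_pos"])
c=cams.camera_params("wrist");im=cams.snapshot("wrist")
pickle.dump(c,open("w1.pkl","wb"));cv2.imwrite("pics/w1.png",im)
```

```text
[ 0.5709 -0.3026  0.3469]
```

Call:
jog_arm([
  {"slide": [0, 0.38, 0], "roll": 0},
  {"slide": [0, 0.38, 0], "roll": 0},
  {"slide": [0, 0.38, 0], "roll": 0},
  {"slide": [0, 0.38, 0], "roll": 0},
  {"slide": [0, 0.38, 0], "roll": 0},
  {"slide": [0, 0.38, 0], "roll": 0},
  {"slide": [0, 0.38, 0], "roll": 0},
  {"slide": [0, 0.38, 0], "roll": 0},
])

```text
time_s: 2.45
tcp_pos: [0.5685, 0.0795, 0.3496]
ee_rot: [[0.998, 0.055, 0.001], [0.055, -0.998, 0.001], [0.001, -0.001, -1.0]]
contact_force: [0.6, 0.1, -0.5]
gripper_width: 0.0916
finger_force: 0.0
```

Call:
jog_arm([
  {"slide": [0, 0.03, 0], "roll": 0},
  {"slide": [0, 0.03, 0], "roll": 0},
  {"slide": [0, 0.03, 0], "roll": 0},
])

```text
time_s: 2.75
tcp_pos: [0.5695, 0.1055, 0.3492]
ee_rot: [[0.999, 0.052, 0.001], [0.052, -0.999, -0.001], [0.001, 0.001, -1.0]]
contact_force: [0.3, -1.2, 0.1]
gripper_width: 0.0917
finger_force: 0.0
```

Run:
```python
from h import *
import pickle
o=get_obs();print(o["tcp_pos"],o["time_s"])
c=cams.camera_params("wrist");im=cams.snapshot("wrist")
pickle.dump(c,open("w2.pkl","wb"));cv2.imwrite("pics/w2.png",im)
```

```text
[0.5695 0.1055 0.3492] 2.75
```

View pics/w1.png

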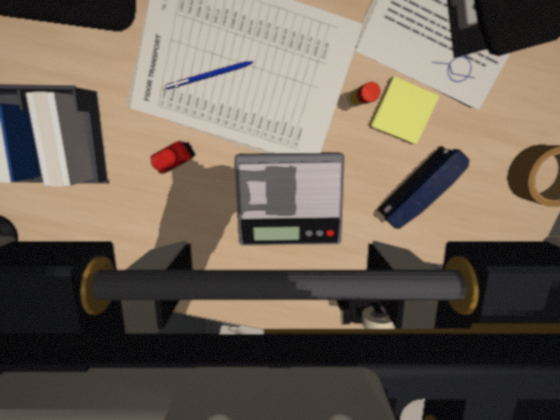

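View pics/w2.png

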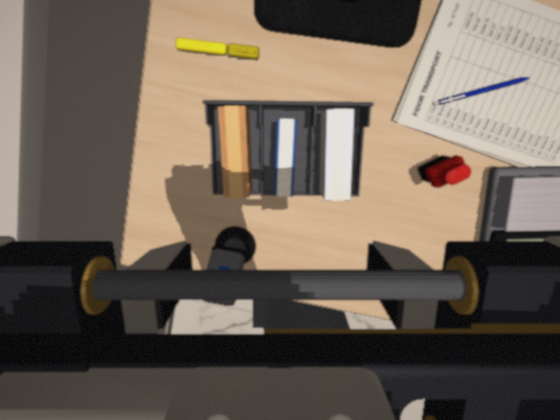

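w1 shows the scale at (235..344, 152..245) with the pan above its display. w2 shows the carton top at about (220..248, 106..197), the reader foot at (235,245) and its head at (227,262). I'll make an enlarged composite to get precise edges.

Run:
```python
from h import *
a=cv2.imread("pics/w1.png")[145:250,230:350];b=cv2.imread("pics/w2.png")[95:275,195:265]
f=3.3
g=lambda m,f:cv2.resize(cv2.convertScaleAbs(m,alpha=1.3,beta=15),None,fx=f,fy=f,interpolation=cv2.INTER_CUBIC)
A=g(a,4.);B=g(b,3.3)
C=np.zeros((594,800,3),np.uint8);C[:420,:480]=A;C[:594,500:500+B.shape[1]]=B[:594]
cv2.imwrite("pics/comp.png",C);print(B.shape)
```

```text
(594, 231, 3)
```

View pics/comp.png

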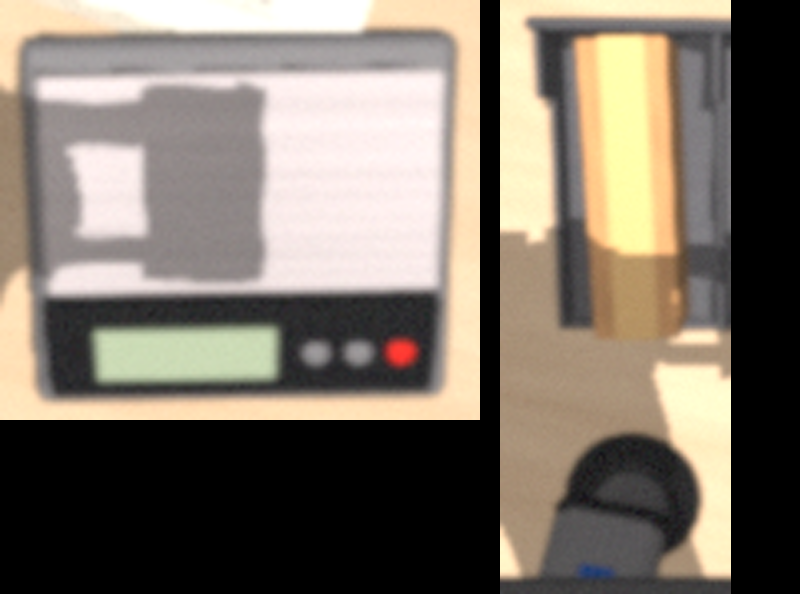

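Run:
```python
from h import *
import pickle
w1=pickle.load(open("w1.pkl","rb"));w2=pickle.load(open("w2.pkl","rb"));t=cams.camera_params("top")
P=np.array([world(w1,"",(230+x/4,145+y/4),.054) for x,y in[(35,76),(445,70),(438,293),(44,298)]])
print(P,P.mean(0),np.linalg.norm(P-np.roll(P,-1,0),axis=1))
print("pan yaw",np.degrees(np.arctan2((P[0]-P[1])[0]*-1,(P[0]-P[1])[1])),np.degrees(np.arctan2((P[3]-P[2])[0]*-1,(P[3]-P[2])[1])))
Q=np.array([world(w2,"",(195+(x-500)/3.3,95+y/3.3),.065) for x,y in[(576,37),(670,35),(685,336),(594,338)]])
print(Q,Q.mean(0),np.linalg.norm(Q-np.roll(Q,-1,0),axis=1)); d=Q[0]+Q[1]-Q[2]-Q[3];print("carton yaw",np.degrees(np.arctan2(d[1],d[0])))
T=np.array([world(t,"",(145+x/5,160+y/5),.065) for x,y in[(103,70),(170,68),(182,291),(118,292)]]);print("top",T.mean(0));d=T[0]+T[1]-T[2]-T[3];print(np.degrees(np.arctan2(d[1],d[0])))
S=np.array([world(w2,"",(195+(x-500)/3.3,95+y/3.3),.058) for x,y in[(530,22)]]);print("sorter back-left",S)
print("foot",world(w2,"",(195+133/3.3,95+498/3.3),.014),"head right-edge top line pts",[world(w2,"",(195+(x-500)/3.3,95+y/3.3),.155) for x,y in[(560,510),(665,530)]])
print("blue mark",[world(w2,"",(195+97/3.3,95+575/3.3),.15),world(t,"",(145+97/5,160+425/5),.15)])
print("head top cam",[world(t,"",(145+x/5,160+y/5),z) for x,y,z in[(82,382,.145),(155,388,.145),(45,465,.168),(130,480,.168),(50,505,.13),(125,513,.13)]])
```

```text
[[ 0.5824 -0.2431  0.054 ]
 [ 0.5927 -0.3918  0.054 ]
 [ 0.5086 -0.3979  0.054 ]
 [ 0.4984 -0.2484  0.054 ]] [ 0.5455 -0.3203  0.054 ] [0.1491 0.0843 0.1498 0.0841]
pan yaw 3.960959757479235 3.8967043036024878
[[0.6602 0.1931 0.065 ]
 [0.663  0.1543 0.065 ]
 [0.536  0.1442 0.065 ]
 [0.533  0.1846 0.065 ]] [0.5981 0.1691 0.065 ] [0.039  0.1274 0.0405 0.1274]
carton yaw 4.1931623210737525
top [0.596 0.169 0.065]
4.821824611203196
sorter back-left [[0.6656 0.2137 0.058 ]]
foot [0.4388 0.1722 0.014 ] head right-edge top line pts [array([0.4867, 0.182 , 0.155 ]), array([0.4807, 0.1426, 0.155 ])]
blue mark [array([0.4588, 0.1687, 0.15  ]), array([0.45  , 0.1702, 0.15  ])]
head top cam [array([0.4734, 0.1801, 0.145 ]), array([0.47  , 0.1408, 0.145 ]), array([0.4281, 0.1923, 0.168 ]), array([0.42  , 0.1475, 0.168 ]), array([0.4081, 0.1995, 0.13  ]), array([0.4036, 0.1589, 0.13  ])]
```

Call:
jog_arm([
  {"slide": [0.0275, 0.0635, -0.05], "roll": 0.0067},
  {"slide": [0.0275, 0.0635, -0.1], "roll": 0.0067},
  {"slide": [0.0275, 0.0635, -0.15], "roll": 0.0067},
  {"slide": [0.0275, 0.0635, -0.2], "roll": 0.0067},
  {"slide": [0.0275, 0.0635, -0.24], "roll": 0.0067},
  {"slide": [0.0275, 0.0635, -0.25], "roll": 0.0067},
  {"slide": [0.0275, 0.0635, -0.25], "roll": 0.0067},
  {"slide": [0.0275, 0.0635, -0.25], "roll": 0.0067},
], grip=0.35, force=20)

```text
time_s: 3.6
tcp_pos: [0.5983, 0.1684, 0.0995]
ee_rot: [[0.997, 0.072, 0.001], [0.072, -0.997, -0.001], [0.001, 0.001, -1.0]]
contact_force: [0.4, -0.3, 1.8]
gripper_width: 0.0618
finger_force: 0.0
```

Call:
jog_arm([
  {"slide": [-0.001, 0, -0.04], "roll": 0},
  {"slide": [-0.001, 0, -0.062], "roll": 0},
  {"slide": [-0.001, 0, -0.063], "roll": 0},
  {"slide": [-0.001, 0, -0.063], "roll": 0},
])

```text
time_s: 4.0
tcp_pos: [0.598, 0.17, 0.0377]
ee_rot: [[0.997, 0.073, 0.003], [0.073, -0.997, 0.001], [0.003, -0.0, -1.0]]
contact_force: [1.3, 0.0, 0.5]
gripper_width: 0.0619
finger_force: 0.0
```

Call:
jog_arm([
  {"slide": [0, 0, 0], "roll": 0},
  {"slide": [0, 0, 0], "roll": 0},
  {"slide": [0, 0, 0], "roll": 0},
  {"slide": [0, 0, 0], "roll": 0},
  {"slide": [0, 0, 0], "roll": 0},
], grip=-1, force=20)

```text
time_s: 4.5
tcp_pos: [0.5971, 0.1705, 0.0365]
ee_rot: [[0.997, 0.074, 0.001], [0.074, -0.997, 0.001], [0.001, -0.0, -1.0]]
contact_force: [-0.8, 0.4, 6.8]
gripper_width: 0.0375
finger_force: 20.0
```

Call:
jog_arm([
  {"slide": [0, 0, 0.03], "roll": 0},
  {"slide": [0, 0, 0.07], "roll": 0},
  {"slide": [0, 0, 0.1], "roll": 0},
  {"slide": [0, -0.04, 0.1], "roll": 0},
  {"slide": [0, -0.09, 0.1], "roll": 0},
  {"slide": [0, -0.14, 0.1], "roll": 0},
  {"slide": [-0.03, -0.18, 0.1], "roll": 0},
  {"slide": [-0.07, -0.21, 0.1], "roll": 0},
])

```text
time_s: 5.3
tcp_pos: [0.526, -0.0438, 0.1347]
ee_rot: [[0.998, 0.07, -0.001], [0.07, -0.998, -0.001], [-0.001, 0.001, -1.0]]
contact_force: [0.3, -1.2, -3.5]
gripper_width: 0.0376
finger_force: 20.0
```

Call:
jog_arm([
  {"slide": [-0.04, 0, 0], "roll": 0},
  {"slide": [-0.08, 0, -0.02], "roll": 0},
  {"slide": [-0.11, 0, -0.05], "roll": 0},
  {"slide": [-0.11, 0, -0.08], "roll": 0},
  {"slide": [-0.11, 0, -0.095], "roll": 0},
  {"slide": [-0.11, 0, -0.095], "roll": 0},
  {"slide": [-0.11, 0, -0.095], "roll": 0},
])

```text
time_s: 6.0
tcp_pos: [0.4164, -0.0399, 0.0407]
ee_rot: [[0.997, 0.074, -0.001], [0.074, -0.997, 0.0], [-0.001, -0.0, -1.0]]
contact_force: [-0.1, 0.5, -2.9]
gripper_width: 0.0379
finger_force: 20.0
```

Call:
jog_arm([
  {"slide": [0, 0, -0.003], "roll": 0},
  {"slide": [0, 0, -0.005], "roll": 0},
  {"slide": [0, 0, -0.007], "roll": 0},
  {"slide": [0, 0, -0.007], "roll": 0},
])

```text
time_s: 6.4
tcp_pos: [0.4166, -0.0401, 0.0336]
ee_rot: [[0.997, 0.074, 0.0], [0.074, -0.997, -0.0], [0.0, 0.0, -1.0]]
contact_force: [-0.6, 0.4, -3.8]
gripper_width: 0.0375
finger_force: 20.0
```

Call:
jog_arm([
  {"slide": [0, 0, -0.0015], "roll": 0},
  {"slide": [0, 0, -0.0025], "roll": 0},
  {"slide": [0, 0, -0.0025], "roll": 0},
])

```text
time_s: 6.7
tcp_pos: [0.417, -0.0393, 0.0323]
ee_rot: [[0.997, 0.074, 0.001], [0.074, -0.997, 0.0], [0.001, 0.0, -1.0]]
contact_force: [-5.4, 4.1, 21.0]
gripper_width: 0.0377
finger_force: 20.0
```

Call:
jog_arm([
  {"slide": [0, 0, 0.001], "roll": 0},
  {"slide": [0, 0, 0.002], "roll": 0},
  {"slide": [0, 0, 0.002], "roll": 0},
  {"slide": [0, 0, 0.002], "roll": 0},
], grip=0.4)

```text
time_s: 7.1
tcp_pos: [0.4167, -0.0402, 0.0331]
ee_rot: [[0.997, 0.073, 0.0], [0.073, -0.997, -0.0], [0.0, 0.0, -1.0]]
contact_force: [-1.2, 0.5, -0.3]
gripper_width: 0.0627
finger_force: 0.0
```

Call:
jog_arm([
  {"slide": [0, 0, 0.03], "roll": 0},
  {"slide": [0, 0, 0.06], "roll": 0},
  {"slide": [0, 0.03, 0.06], "roll": 0},
  {"slide": [0, 0.075, 0.06], "roll": 0},
  {"slide": [0, 0.075, 0.06], "roll": 0},
])

```text
time_s: 7.6
tcp_pos: [0.4171, 0.0404, 0.0937]
ee_rot: [[0.997, 0.08, 0.002], [0.08, -0.997, 0.003], [0.002, -0.002, -1.0]]
contact_force: [-1.0, -0.2, -1.0]
gripper_width: 0.0643
finger_force: 0.0
```

Call:
jog_arm([
  {"slide": [0, 0, 0], "roll": 0},
  {"slide": [0, 0, 0], "roll": 0},
  {"slide": [0, 0, -0.02], "roll": 0},
  {"slide": [0, 0, -0.043], "roll": 0},
  {"slide": [0, 0, -0.045], "roll": 0},
], grip=-1)

```text
time_s: 8.1
tcp_pos: [0.4148, 0.0334, 0.0462]
ee_rot: [[0.997, 0.072, -0.004], [0.072, -0.997, -0.001], [-0.004, 0.001, -1.0]]
contact_force: [0.4, 0.3, -0.2]
gripper_width: 0.029
finger_force: 0.0
```

Call:
jog_arm([
  {"slide": [0, -0.015, 0.001], "roll": 0},
  {"slide": [0, -0.028, 0.001], "roll": 0},
  {"slide": [0, -0.036, 0.001], "roll": 0},
  {"slide": [0, -0.044, 0.001], "roll": 0},
  {"slide": [0, -0.052, 0.001], "roll": 0},
  {"slide": [0, -0.06, 0.001], "roll": 0},
  {"slide": [0, -0.07, 0.001], "roll": 0},
  {"slide": [0, -0.08, 0.001], "roll": 0},
])

```text
time_s: 8.9
tcp_pos: [0.4165, -0.0458, 0.0491]
ee_rot: [[0.997, 0.074, -0.0], [0.074, -0.997, -0.0], [-0.0, 0.0, -1.0]]
contact_force: [0.5, 0.5, -0.6]
gripper_width: 0.0004
finger_force: 0.0
```

Run:
```python
from h import *
im=cams.snapshot("top");cv2.imwrite("pics/t1.png",im);s=cams.snapshot("scene");cv2.imwrite("pics/s1.png",s)
a=cv2.resize(im[170:280,150:310],(400,275));b=cv2.resize(s[120:330,170:440],(400,311))
C=np.zeros((311,800,3),np.uint8);C[:275,:400]=a;C[:,400:]=b;cv2.imwrite("pics/c1.png",C)
```

```text
(no output)
```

View pics/c1.png

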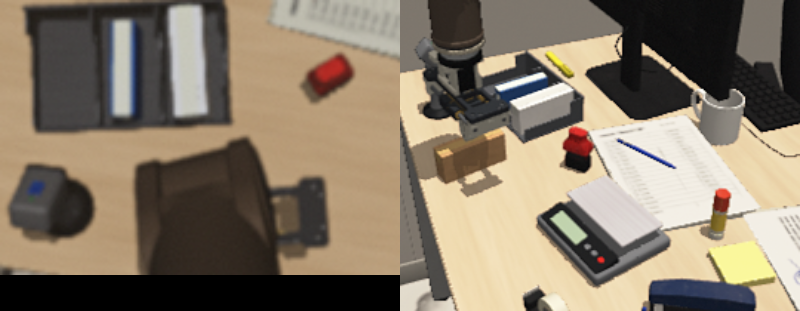

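The top view shows the slot now empty and the other items in place, but the arm hides the carton. In the scene view the carton is still near upright, with its face at (437..506,131..180) in the crop. I'll compare that with predicted outlines.

Run:
```python
from h import *
c=cams.camera_params("scene")
s=cv2.imread("pics/s1.png")
def show(pts): 
    p=pix(c,pts); print(np.round(p,0).tolist())
yaw=np.radians(4.2);u=np.array([np.cos(yaw),np.sin(yaw),0]);v=np.array([-np.sin(yaw),np.cos(yaw),0]);k=np.array([0,0,1.])
def box(piv,th): # piv: centre of pivot edge ; tilt th toward -v
    z=np.cos(th)*k-np.sin(th)*v
    return np.array([piv-.064*u,piv+.064*u,piv+.064*u+.062*z,piv-.064*u+.062*z])
for y0 in(-.058,-.075,-.09):
  for d in(0,20,40,90): print(y0,d,end=" ");show(box(np.array([.417,y0,0]),np.radians(d)))
x,y,w,h=180,195,110,80
cv2.imwrite("pics/c2.png",cv2.resize(s[y:y+h,x:x+w],None,fx=7,fy=7,interpolation=cv2.INTER_CUBIC))
```

```text
-0.058 0 [[200.0, 245.0], [241.0, 228.0], [239.0, 210.0], [197.0, 226.0]]
-0.058 20 [[200.0, 245.0], [241.0, 228.0], [243.0, 215.0], [201.0, 232.0]]
-0.058 40 [[200.0, 245.0], [241.0, 228.0], [247.0, 221.0], [204.0, 239.0]]
-0.058 90 [[200.0, 245.0], [241.0, 228.0], [252.0, 239.0], [210.0, 257.0]]
-0.075 0 [[202.0, 248.0], [244.0, 231.0], [242.0, 213.0], [199.0, 230.0]]
-0.075 20 [[202.0, 248.0], [244.0, 231.0], [246.0, 218.0], [203.0, 235.0]]
-0.075 40 [[202.0, 248.0], [244.0, 231.0], [250.0, 225.0], [207.0, 242.0]]
-0.075 90 [[202.0, 248.0], [244.0, 231.0], [255.0, 243.0], [213.0, 261.0]]
-0.09 0 [[204.0, 251.0], [246.0, 234.0], [245.0, 216.0], [201.0, 233.0]]
-0.09 20 [[204.0, 251.0], [246.0, 234.0], [249.0, 221.0], [205.0, 238.0]]
-0.09 40 [[204.0, 251.0], [246.0, 234.0], [253.0, 228.0], [209.0, 246.0]]
-0.09 90 [[204.0, 251.0], [246.0, 234.0], [258.0, 246.0], [215.0, 265.0]]
```

View pics/c2.png

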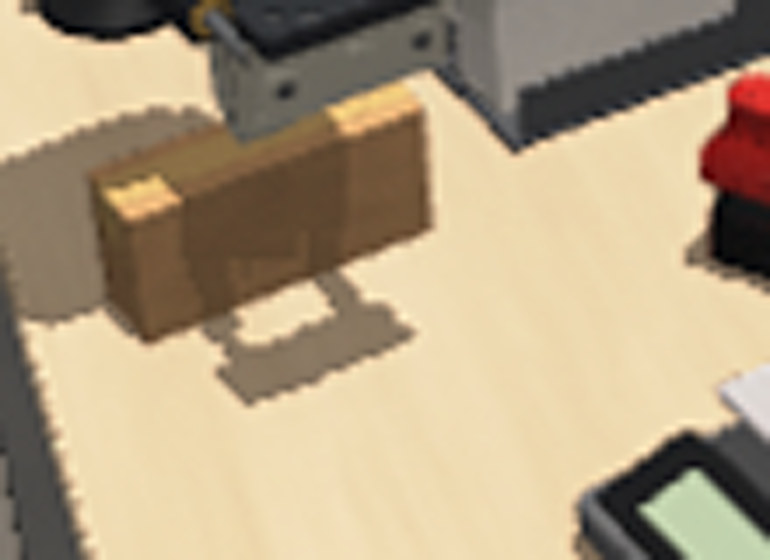

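The carton is upright and has not moved: its lower edge runs (201,244)–(242,228), matching y0=-0.058. I'll check where the fingertips project.

Run:
```python
from h import *
o=get_obs();print(o["tcp_pos"],o["joint_pos"],o["contact_force"],o["gripper_width"])
c=cams.camera_params("scene");T=o["tcp_pos"]
for d in([0,0,0],[0,0,.019],[0,0,.066],[0,.02,0],[0,-.02,0]): print(d,(pix(c,T+d)-[180,195])*7)
w=cams.snapshot("wrist");cw=cams.camera_params("wrist");print(pix(cw,T),pix(cw,T+[0,0,.02]))
s=cams.snapshot("scene")[195:275,180:290]
a=cv2.resize(w,(440,330));b=cv2.resize(s,(360,262),interpolation=cv2.INTER_CUBIC)
C=np.zeros((330,800,3),np.uint8);C[:,:440]=a;C[:262,440:]=b;cv2.imwrite("pics/c3.png",C)
```

```text
[ 0.4164 -0.0466  0.049 ] [ 0.2708  0.3583 -0.3535  2.2084  0.2155  0.6067 -1.739 ] [-0.5199  0.5889  0.4495] 0.00052338830908401
[0, 0, 0] [260.3991 173.3411]
[0, 0, 0.019] [255.7011 133.5107]
[0, 0, 0.066] [243.6952  31.7241]
[0, 0.02, 0] [239.9503 147.0741]
[0, -0.02, 0] [281.3407 200.2411]
[280.0496 244.9772] [280.1686 258.2567]
```

View pics/c3.png

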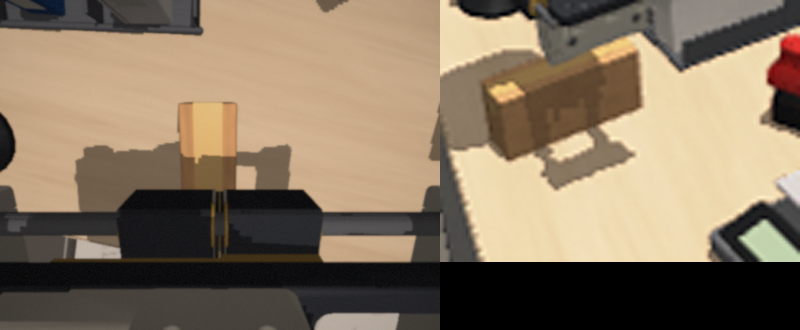

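The box is upright at y≈-0.039 and the wrist view agrees, while the plate in front is only the gripper body's end. The closed fingertips seem to have passed over it with no force, so I'll back off and push lower.

Call:
jog_arm([
  {"slide": [0, 0, 0.03], "roll": 0},
  {"slide": [0, 0.04, 0.03], "roll": 0},
  {"slide": [0, 0.085, 0.03], "roll": 0},
  {"slide": [0, 0.085, 0.02], "roll": 0},
  {"slide": [0, 0.085, -0.01], "roll": 0},
  {"slide": [0, 0.085, -0.025], "roll": 0},
  {"slide": [0, 0.085, -0.025], "roll": 0},
])

```text
time_s: 9.8
tcp_pos: [0.4148, 0.0401, 0.0224]
ee_rot: [[0.997, 0.075, -0.004], [0.075, -0.997, -0.0], [-0.004, 0.0, -1.0]]
contact_force: [-0.5, -0.1, -0.4]
gripper_width: 0.0006
finger_force: 0.0
```

Call:
jog_arm([
  {"slide": [0, -0.02, 0], "roll": 0},
  {"slide": [0, -0.035, 0], "roll": 0},
  {"slide": [0, -0.045, 0], "roll": 0},
  {"slide": [0, -0.05, 0], "roll": 0},
])

```text
time_s: 10.2
tcp_pos: [0.417, -0.0105, 0.0247]
ee_rot: [[0.997, 0.073, 0.001], [0.073, -0.997, 0.0], [0.001, -0.0, -1.0]]
contact_force: [-0.3, 1.7, 1.4]
gripper_width: 0.0003
finger_force: 1.1
```

```bash
cat > seg.py <<'E'
from h import *
def brown(n,roi):
    im=cams.snapshot(n);x,y,w,h=roi
    hsv=cv2.cvtColor(im[y:y+h,x:x+w],cv2.COLOR_BGR2HSV)
    return im,hsv
E
python3 - <<'E'
from h import *
s=cams.snapshot("scene");s0=cv2.imread("pics/s1.png");cv2.imwrite("pics/s2.png",s)
for n,i in(("s1",s0),("s2",s)):
    r=i[195:290,170:290];hsv=cv2.cvtColor(r,cv2.COLOR_BGR2HSV)
    m=cv2.inRange(hsv,(5,90,40),(22,255,255));m=cv2.morphologyEx(m,cv2.MORPH_OPEN,np.ones((2,2)))
    k,l,st,ce=cv2.connectedComponentsWithStats(m);j=1+st[1:,4].argmax();c=max(cv2.findContours((l==j).astype(np.uint8),0,1)[0],key=cv2.contourArea)
    print(n,st[j],ce[j],(cv2.approxPolyDP(c,2.5,True)[:,0]+[170,195]).tolist())
E
```

```text
s1 [  23   13   50   37 1151] [47.2606 30.4361] [[240, 210], [235, 208], [215, 217], [209, 214], [193, 220], [196, 238], [204, 244], [242, 228]]
s2 [  24   12   49   38 1189] [48.2035 29.8764] [[241, 210], [234, 207], [194, 220], [196, 237], [201, 244], [242, 228]]
```

Call:
jog_arm([
  {"slide": [0, 0.015, 0], "roll": 0},
  {"slide": [0, 0.015, 0.015], "roll": 0},
  {"slide": [0, 0.015, 0.015], "roll": 0},
  {"slide": [0, 0, 0.015], "roll": 0},
  {"slide": [0, -0.005, 0.015], "roll": 0},
  {"slide": [0, -0.01, 0.015], "roll": 0},
  {"slide": [0, -0.015, 0.015], "roll": 0},
])

```text
time_s: 10.95
tcp_pos: [0.4174, -0.0208, 0.0405]
ee_rot: [[0.997, 0.076, 0.002], [0.076, -0.997, 0.004], [0.002, -0.004, -1.0]]
contact_force: [-14.0, 24.6, 51.0]
gripper_width: 0.0005
finger_force: 27.2
```

```bash
cat > seg.py <<'E'
from h import *
s=cams.snapshot("scene")
r=s[195:310,170:330];hsv=cv2.cvtColor(r,cv2.COLOR_BGR2HSV)
m=cv2.inRange(hsv,(5,90,40),(22,255,255));m=cv2.morphologyEx(m,cv2.MORPH_OPEN,np.ones((2,2)))
k,l,st,ce=cv2.connectedComponentsWithStats(m);j=1+st[1:,4].argmax();c=max(cv2.findContours((l==j).astype(np.uint8),0,1)[0],key=cv2.contourArea)
print(st[j],ce[j],(cv2.approxPolyDP(c,2,True)[:,0]+[170,195]).tolist())
o=get_obs();print(o["tcp_pos"],o["contact_force"],o["finger_force"])
E
python3 seg.py
```

```text
[  24   10   49   40 1243] [48.2936 29.3443] [[240, 209], [233, 205], [194, 220], [196, 237], [200, 243], [212, 241], [242, 228]]
[ 0.4174 -0.021   0.0407] [-11.0377  18.7848  39.3422] 20.98270744085312
```

Call:
jog_arm([
  {"slide": [0, 0.025, 0], "roll": 0},
  {"slide": [0, 0.025, -0.014], "roll": 0},
  {"slide": [0, 0.025, -0.014], "roll": 0},
  {"slide": [0, 0.02, -0.014], "roll": 0},
  {"slide": [0, 0.012, -0.014], "roll": 0},
  {"slide": [0, 0.004, -0.014], "roll": 0},
  {"slide": [0, -0.004, -0.014], "roll": 0},
  {"slide": [0, -0.004, -0.014], "roll": 0},
])

```text
time_s: 11.8
tcp_pos: [0.4163, -0.0311, 0.0251]
ee_rot: [[0.997, 0.071, -0.0], [0.071, -0.997, -0.001], [-0.0, 0.001, -1.0]]
contact_force: [-0.5, 0.2, -0.7]
gripper_width: 0.0003
finger_force: 0.0
```

```bash
python3 seg.py
```

```text
[ 27  15  52  35 951] [51.5542 31.8265] [[244, 212], [240, 210], [200, 225], [197, 235], [201, 244], [242, 228], [248, 221]]
[ 0.4163 -0.0303  0.0251] [-0.3557  0.132  -0.127 ] 0.0
```

Call:
jog_arm([
  {"slide": [0, 0.01, 0.01], "roll": 0},
  {"slide": [0, 0.01, 0.06], "roll": 0},
  {"slide": [0, 0.01, 0.1], "roll": 0},
  {"slide": [0, 0.01, 0.13], "roll": 0},
  {"slide": [0, 0.01, 0.13], "roll": 0},
])

```text
time_s: 12.35
tcp_pos: [0.4191, -0.0176, 0.1594]
ee_rot: [[0.997, 0.075, 0.008], [0.075, -0.997, -0.0], [0.007, 0.001, -1.0]]
contact_force: [0.7, 1.0, -0.7]
gripper_width: 0.0001
finger_force: 0.0
```

```bash
python3 seg.py
python3 - <<'E'
from h import *
import pickle
o=get_obs();c=cams.camera_params("wrist");im=cams.snapshot("wrist");cv2.imwrite("pics/w3.png",im);pickle.dump(c,open("w3.pkl","wb"))
t=cams.snapshot("scene");print(o["tcp_pos"],c["origin"])
for x in(.33,.4,.5): print([world(c,"",p,.038) for p in((280,240),(280,0))][:2]);break
cv2.imwrite("pics/s3.png",t)
E
```

```text
[ 31  24  54  39 923] [57.6197 44.6371] [[253, 229], [240, 219], [235, 223], [242, 233], [220, 242], [209, 231], [201, 234], [202, 245], [213, 257], [253, 240]]
[ 0.4179 -0.018   0.1573] [-0.2464  0.39   -0.6609] 0.0
[ 0.4179 -0.018   0.1573] [ 0.4841 -0.0132  0.3376]
[array([ 0.3791, -0.0222,  0.038 ]), array([ 0.5862, -0.0066,  0.038 ])]
```

Call:
jog_arm([
  {"slide": [-0.03, -0.04, 0.03], "roll": -0.001},
  {"slide": [-0.035, -0.07, 0.04], "roll": -0.001},
  {"slide": [-0.035, -0.07, 0.04], "roll": -0.001},
  {"slide": [-0.035, -0.07, 0.04], "roll": -0.001},
  {"slide": [-0.035, -0.07, 0.04], "roll": -0.001},
], grip=1)

```text
time_s: 13.0
tcp_pos: [0.3811, -0.088, 0.1941]
ee_rot: [[0.997, 0.072, -0.002], [0.072, -0.997, 0.001], [-0.002, -0.001, -1.0]]
contact_force: [0.9, -0.2, -1.0]
gripper_width: 0.0358
finger_force: 0.0
```

```bash
cat > lab.py <<'E'
from h import *
import sys
o=get_obs();c=cams.camera_params("wrist");im=cams.snapshot("wrist");cv2.imwrite(f"pics/{sys.argv[1]}.png",im)
z=float(sys.argv[2])
hsv=cv2.cvtColor(im,cv2.COLOR_BGR2HSV)
for nm,lo,hi in(("carton",(5,80,40),(22,255,255)),("label",(0,0,90),(180,70,255))):
    m=cv2.inRange(hsv,lo,hi);m[240:]=0
    if nm=="label": m=cv2.morphologyEx(m,cv2.MORPH_CLOSE,np.ones((9,9)))
    else: m=cv2.morphologyEx(m,cv2.MORPH_OPEN,np.ones((3,3)))
    k,l,st,ce=cv2.connectedComponentsWithStats(m)
    for j in range(1,k):
        if st[j,4]<1500: continue
        cn=max(cv2.findContours((l==j).astype(np.uint8),0,1)[0],key=cv2.contourArea)
        b=cv2.boxPoints(cv2.minAreaRect(cn));P=np.array([world(c,"",p,z) for p in b])
        e=P[1]-P[0];f=P[2]-P[1];d=e if np.linalg.norm(e)>np.linalg.norm(f) else f
        print(nm,st[j],"centre",P.mean(0)[:2],"size",np.linalg.norm(e),np.linalg.norm(f),"long yaw",np.degrees(np.arctan2(d[1],d[0])),"poly",cv2.approxPolyDP(cn,4,True)[:,0].tolist()[:10])
print(o["tcp_pos"],np.degrees(np.arctan2(o["ee_rot"][1,0],o["ee_rot"][0,0])),o["time_s"],o["gripper_width"])
E
python3 lab.py w4 .038
```

```text
carton [    0     0   560   240 39223] centre [ 0.4449 -0.0838] size 0.23740199209412388 0.5124924453338089 long yaw -85.9242441919013 poly [[0, 68], [0, 87], [8, 82], [7, 89], [17, 85], [18, 92], [26, 87], [49, 89], [65, 98], [76, 115]]
label [  427     0   133   142 12347] centre [ 0.5121 -0.286 ] size 0.12090519575227418 0.12935703552264008 long yaw -163.5173252192105 poly [[447, 0], [441, 55], [432, 56], [440, 57], [440, 66], [430, 69], [429, 83], [437, 84], [435, 100], [427, 101]]
label [ 261  120   47   68 3079] centre [ 0.4213 -0.0904] size 0.06793193650691363 0.04599752607710324 long yaw 3.2773501414980855 poly [[262, 120], [262, 186], [304, 187], [307, 121]]
label [   0  182  197   58 5254] centre [0.3274 0.1092] size 0.05766924077313023 0.20918391289679397 long yaw -99.27176250475738 poly [[0, 182], [17, 186], [19, 197], [12, 198], [23, 202], [26, 190], [37, 192], [29, 210], [38, 215], [33, 234]]
[ 0.3811 -0.088   0.1941] 4.1113118462587535 13.0 0.035791506255515144
```

Call:
jog_arm([
  {"slide": [0.04, -0.002, -0.03], "roll": -0.004},
  {"slide": [0.04, -0.002, -0.08], "roll": -0.004},
  {"slide": [0.04, -0.002, -0.12], "roll": -0.004},
  {"slide": [0.04, -0.002, -0.13], "roll": -0.004},
  {"slide": [0.04, -0.002, -0.13], "roll": -0.004},
], grip=1)

```text
time_s: 13.55
tcp_pos: [0.4203, -0.09, 0.0639]
ee_rot: [[0.998, 0.06, -0.004], [0.06, -0.998, 0.001], [-0.004, -0.001, -1.0]]
contact_force: [0.1, -0.2, 1.0]
gripper_width: 0.08
finger_force: 0.0
```

Call:
jog_arm([
  {"slide": [0, 0, 0], "roll": 0},
  {"slide": [0, 0, -0.02], "roll": 0},
  {"slide": [0, 0, -0.04], "roll": 0},
  {"slide": [0, 0, -0.054], "roll": 0},
  {"slide": [0, 0, -0.054], "roll": 0},
])

```text
time_s: 14.05
tcp_pos: [0.4221, -0.0911, 0.0116]
ee_rot: [[0.998, 0.058, 0.001], [0.058, -0.998, -0.0], [0.001, 0.0, -1.0]]
contact_force: [-0.2, 0.3, 0.6]
gripper_width: 0.0914
finger_force: 0.0
```

Call:
jog_arm([
  {"slide": [0, 0, 0], "roll": 0},
  {"slide": [0, 0, 0], "roll": 0},
  {"slide": [0, 0, 0], "roll": 0},
  {"slide": [0, 0, 0], "roll": 0},
  {"slide": [0, 0, 0], "roll": 0},
  {"slide": [0, 0, 0], "roll": 0},
], grip=-1, force=20)

```text
time_s: 14.65
tcp_pos: [0.422, -0.0909, 0.0116]
ee_rot: [[0.998, 0.058, 0.001], [0.058, -0.998, -0.0], [0.001, 0.0, -1.0]]
contact_force: [-1.5, 0.8, 8.1]
gripper_width: 0.0618
finger_force: 20.0
```

Call:
jog_arm([
  {"slide": [0, 0, 0.03], "roll": 0},
  {"slide": [0, 0, 0.07], "roll": 0.03},
  {"slide": [0, -0.01, 0.11], "roll": 0.07},
  {"slide": [0.02, -0.05, 0.13], "roll": 0.11},
  {"slide": [0.04, -0.08, 0.14], "roll": 0.15},
  {"slide": [0.06, -0.11, 0.14], "roll": 0.19},
  {"slide": [0.08, -0.14, 0.14], "roll": 0.23},
  {"slide": [0.1, -0.17, 0.14], "roll": 0.27},
])

```text
time_s: 15.45
tcp_pos: [0.5214, -0.2624, 0.1506]
ee_rot: [[0.613, 0.79, -0.001], [0.79, -0.613, 0.0], [-0.001, -0.001, -1.0]]
contact_force: [1.2, 0.6, -3.7]
gripper_width: 0.0616
finger_force: 20.0
```

Call:
jog_arm([
  {"slide": [0.01, -0.03, 0], "roll": 0.045},
  {"slide": [0.024, -0.06, 0], "roll": 0.09},
  {"slide": [0.024, -0.06, 0], "roll": 0.135},
  {"slide": [0.024, -0.06, 0], "roll": 0.18},
  {"slide": [0.024, -0.06, 0], "roll": 0.22},
  {"slide": [0.024, -0.06, 0], "roll": 0.233},
  {"slide": [0.024, -0.06, 0], "roll": 0.233},
])

```text
time_s: 16.15
tcp_pos: [0.5446, -0.3211, 0.1501]
ee_rot: [[-0.068, 0.998, -0.002], [0.998, 0.068, 0.001], [0.001, -0.002, -1.0]]
contact_force: [0.4, 0.2, -3.7]
gripper_width: 0.0617
finger_force: 20.0
```

```bash
python3 lab.py w5 .14; python3 -c "
from h import *
o=get_obs();print(o['tcp_pos'],o['ee_rot'],o['joint_pos'])"
```

```text
carton [   13     0    76   240 12172] centre [ 0.4072 -0.2644] size 0.13643122532915888 0.037235701856108465 long yaw 79.36006583700849 poly [[22, 0], [22, 8], [16, 4], [22, 13], [15, 25], [15, 44], [23, 59], [15, 71], [23, 78], [13, 93]]
carton [ 179    0   88  106 4727] centre [ 0.5056 -0.2183] size 0.06058955612232729 0.03409671240147929 long yaw 76.75792482661697 poly [[266, 0], [220, 0], [220, 24], [212, 32], [207, 28], [218, 0], [198, 0], [193, 34], [197, 39], [190, 44]]
carton [ 212  133  131  107 9448] centre [ 0.5409 -0.2892] size 0.06413837604941022 0.07432340837445978 long yaw 3.859444943402983 poly [[341, 133], [212, 136], [217, 239], [232, 239], [232, 199], [325, 198], [325, 239], [338, 239]]
label [  232     0   328   240 49327] centre [ 0.606  -0.2512] size 0.13130381795157306 0.16970045114251348 long yaw 3.825615088379175 poly [[232, 118], [234, 135], [343, 134], [339, 239], [527, 239], [559, 187], [559, 0], [395, 0], [365, 79], [356, 80]]
label [   0   46   15  194 2194] centre [ 0.3832 -0.2772] size 0.007529640243983888 0.11184669633897082 long yaw -97.79812780498706 poly [[0, 46], [0, 236], [14, 239], [7, 235], [14, 50]]
label [ 184  138   33  102 1930] centre [ 0.4942 -0.2934] size 0.018331839448496475 0.06074229838127315 long yaw -85.20546909611755 poly [[211, 138], [190, 138], [193, 191], [184, 192], [187, 239], [188, 214], [216, 214]]
label [ 231  199   95   41 3486] centre [ 0.5428 -0.3085] size 0.056560887012391016 0.025438660676361892 long yaw 3.8788886619985186 poly [[325, 200], [233, 200], [233, 239], [309, 239], [310, 207], [319, 208], [319, 239], [324, 239]]
[ 0.5446 -0.3211  0.1501] 93.87517264324026 16.15 0.06166119147515084
[ 0.5448 -0.321   0.1503] [[-0.066   0.9978 -0.0014]
 [ 0.9978  0.066   0.0008]
 [ 0.0009 -0.0014 -1.    ]] [ 0.8711  0.583  -0.6537  1.5793  0.3823  1.1122  0.1914]
```

Run:
```python
from h import *
c=cams.camera_params("wrist");T=get_obs()["tcp_pos"]
for p in((212,136),(341,133),(233,199.5),(325,199.5)): print(world(c,"",p,.1767)-T)
```

```text
[-0.0354  0.0611  0.0264]
[0.024  0.0663 0.0264]
[-0.0248  0.0316  0.0264]
[0.0198 0.0346 0.0264]
```

Call:
jog_arm([
  {"slide": [0.001, 0.001, -0.03], "roll": 0},
  {"slide": [0.001, 0.001, -0.055], "roll": 0},
  {"slide": [0.001, 0.001, -0.07], "roll": 0},
  {"slide": [0.001, 0.001, -0.078], "roll": 0},
  {"slide": [0.001, 0.001, -0.08], "roll": 0},
  {"slide": [0.001, 0.001, -0.08], "roll": 0},
])

```text
time_s: 16.8
tcp_pos: [0.547, -0.3201, 0.0716]
ee_rot: [[-0.067, 0.998, 0.001], [0.998, 0.067, -0.0], [-0.0, 0.001, -1.0]]
contact_force: [-0.1, 0.4, -3.0]
gripper_width: 0.0617
finger_force: 20.0
```

Call:
jog_arm([
  {"slide": [0, 0, -0.002], "roll": 0},
  {"slide": [0, 0, -0.004], "roll": 0},
  {"slide": [0, 0, -0.005], "roll": 0},
  {"slide": [0, 0, -0.005], "roll": 0},
])

```text
time_s: 17.2
tcp_pos: [0.5465, -0.3201, 0.0661]
ee_rot: [[-0.067, 0.998, 0.0], [0.998, 0.067, -0.0], [-0.0, 0.0, -1.0]]
contact_force: [0.3, -0.5, -4.1]
gripper_width: 0.0616
finger_force: 20.0
```

Call:
jog_arm([
  {"slide": [-0.0005, 0, -0.001], "roll": 0},
  {"slide": [-0.0005, 0, -0.002], "roll": 0},
  {"slide": [-0.0005, 0, -0.003], "roll": 0},
  {"slide": [-0.0005, 0, -0.003], "roll": 0},
  {"slide": [-0.0005, 0, -0.003], "roll": 0},
])

```text
time_s: 17.7
tcp_pos: [0.5463, -0.3201, 0.0633]
ee_rot: [[-0.067, 0.998, 0.0], [0.998, 0.067, -0.0], [-0.0, 0.0, -1.0]]
contact_force: [-0.2, -0.3, -0.4]
gripper_width: 0.0611
finger_force: 20.0
```

Call:
jog_arm([
  {"slide": [0, 0, 0], "roll": 0},
  {"slide": [0, 0, 0], "roll": 0},
  {"slide": [0, 0, 0], "roll": 0},
  {"slide": [0, 0, 0], "roll": 0},
  {"slide": [0, 0, 0], "roll": 0},
], grip=1)

```text
time_s: 18.2
tcp_pos: [0.546, -0.3201, 0.0631]
ee_rot: [[-0.067, 0.998, 0.0], [0.998, 0.067, -0.0], [-0.0, 0.0, -1.0]]
contact_force: [0.2, -0.4, -0.1]
gripper_width: 0.0913
finger_force: 0.0
```

Call:
jog_arm([
  {"slide": [0, 0, 0.02], "roll": 0},
  {"slide": [0, 0, 0.06], "roll": 0},
  {"slide": [0, 0, 0.11], "roll": 0},
  {"slide": [0, -0.05, 0.16], "roll": 0},
  {"slide": [0, -0.05, 0.18], "roll": 0},
  {"slide": [0, -0.05, 0.18], "roll": 0},
])

```text
time_s: 18.8
tcp_pos: [0.5475, -0.374, 0.2482]
ee_rot: [[-0.063, 0.998, 0.007], [0.998, 0.063, -0.005], [-0.005, 0.006, -1.0]]
contact_force: [0.9, 0.4, -0.3]
gripper_width: 0.0916
finger_force: 0.0
```

```bash
python3 lab.py w6 .0895
```

```text
carton [   60     0    66   240 10871] centre [ 0.3559 -0.3229] size 0.23853364988708153 0.05360451261490117 long yaw 82.15507259300422 poly [[123, 0], [69, 3], [66, 106], [72, 128], [61, 239], [95, 239], [96, 224], [88, 212], [107, 205], [105, 160]]
carton [ 122    0   77  165 3357] centre [ 0.4252 -0.2781] size 0.16177030717877328 0.04711233393456918 long yaw 76.07839112798086 poly [[186, 0], [173, 5], [152, 0], [149, 5], [154, 8], [146, 24], [150, 31], [144, 42], [144, 67], [136, 74]]
carton [ 192    0   67   66 2768] centre [ 0.4878 -0.2254] size 0.06290490724016788 0.05220136457866796 long yaw 81.20998698956568 poly [[258, 0], [209, 0], [206, 27], [201, 35], [197, 32], [198, 38], [205, 37], [200, 46], [195, 43], [198, 56]]
carton [ 262    0   81   61 3324] centre [ 0.5602 -0.2184] size 0.07384200373811915 0.05102968422743785 long yaw 3.7220172312544246 poly [[268, 0], [274, 11], [269, 17], [263, 10], [262, 18], [278, 18], [271, 23], [276, 29], [270, 30], [270, 53]]
carton [ 459   68  101  172 8388] centre [ 0.808  -0.3288] size 0.15795069677601029 0.09021368102300006 long yaw 76
[... 909 characters left out ...]
46826 long yaw 3.5271649485857552 poly [[338, 236], [343, 239], [354, 228], [358, 232], [359, 217], [361, 234], [372, 239], [393, 239], [384, 223], [393, 216]]
label [  204     0   356   240 45462] centre [ 0.6489 -0.3043] size 0.32858504823922896 0.24051474937503442 long yaw 3.722017231254458 poly [[243, 69], [244, 200], [209, 201], [204, 160], [208, 204], [318, 203], [322, 180], [332, 179], [378, 194], [379, 203]]
label [    0    22    65   218 11897] centre [ 0.294  -0.3356] size 0.21927285213239234 0.059432596942963885 long yaw 81.13132391442369 poly [[0, 22], [0, 236], [52, 239], [64, 57], [61, 68], [50, 67], [43, 38]]
[ 0.5475 -0.374   0.2482] 93.61366558206049 18.8 0.09162465597409286
```

Call:
jog_arm([
  {"slide": [-0.02, 0.04, 0.04], "roll": -0.045},
  {"slide": [-0.03, 0.08, 0.07], "roll": -0.09},
  {"slide": [-0.04, 0.12, 0.08], "roll": -0.135},
  {"slide": [-0.05, 0.17, 0.08], "roll": -0.18},
  {"slide": [-0.06, 0.22, 0.08], "roll": -0.225},
  {"slide": [-0.08, 0.27, 0.08], "roll": -0.27},
  {"slide": [-0.09, 0.32, 0.08], "roll": -0.315},
  {"slide": [-0.1, 0.36, 0.08], "roll": -0.36},
])

```text
time_s: 19.65
tcp_pos: [0.4453, -0.0116, 0.3221]
ee_rot: [[0.872, 0.489, -0.001], [0.489, -0.872, -0.0], [-0.001, -0.0, -1.0]]
contact_force: [1.1, 0.8, 0.2]
gripper_width: 0.0917
finger_force: 0.0
```

Call:
jog_arm([
  {"slide": [-0.02, 0.05, 0], "roll": -0.045},
  {"slide": [-0.04, 0.1, 0], "roll": -0.09},
  {"slide": [-0.05, 0.15, 0], "roll": -0.135},
  {"slide": [-0.05, 0.18, 0], "roll": -0.18},
  {"slide": [-0.05, 0.18, 0], "roll": -0.204},
  {"slide": [-0.05, 0.18, 0], "roll": -0.204},
  {"slide": [-0.05, 0.18, 0], "roll": -0.204},
])

```text
time_s: 20.35
tcp_pos: [0.3966, 0.1656, 0.3222]
ee_rot: [[0.993, -0.119, -0.001], [-0.119, -0.993, -0.001], [-0.001, 0.001, -1.0]]
contact_force: [0.2, -0.7, -1.0]
gripper_width: 0.0916
finger_force: 0.0
```

Run:
```python
from h import *
import pickle
o=get_obs();c=cams.camera_params("wrist");im=cams.snapshot("wrist");cv2.imwrite("pics/w7.png",im);pickle.dump(c,open("w7.pkl","wb"))
print(o["tcp_pos"],o["joint_pos"],o["time_s"])
for P in([.4388,.1722,0],[.445,.171,.15]): print(pix(c,P))
u,v=pix(c,[.445,.171,.13]).astype(int);x0,y0=max(u-90,0),max(min(v-60,210),0);print(x0,y0)
cv2.imwrite("pics/w7c.png",cv2.resize(cv2.convertScaleAbs(im[y0:y0+130,x0:x0+180],alpha=1.5,beta=20),None,fx=4.4,fy=4.4,interpolation=cv2.INTER_CUBIC))
```

```text
[0.3966 0.1656 0.3222] [ 0.2416  0.098  -0.8115  1.7684  0.0736  1.308  -2.2773] 20.35
[270.9366 144.6245]
[268.0743 146.1415]
178 85
```

View pics/w7c.png

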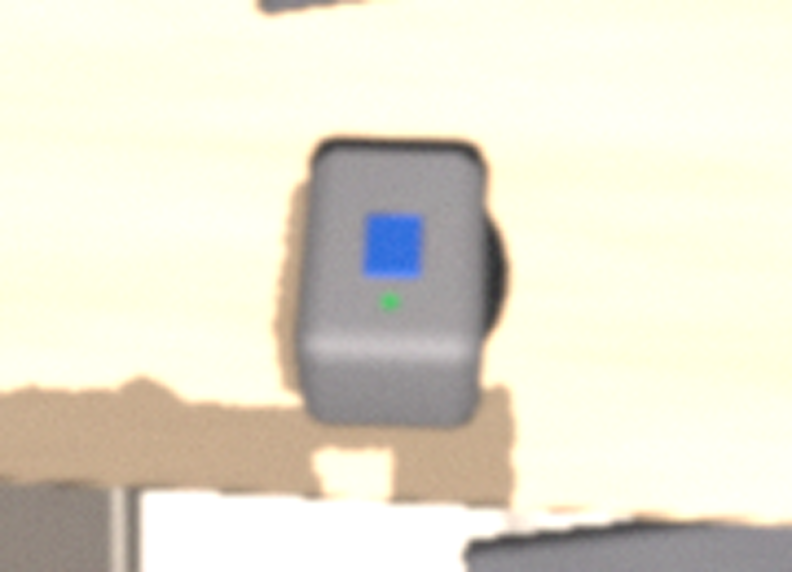

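Run:
```python
from h import *
import pickle
from scipy.optimize import least_squares
c=pickle.load(open("w7.pkl","rb"))
M=np.array([[-.0442,y,.1173] for y in(-.023,.023)]+[[.0067,y,.168] for y in(-.023,.023)]+[[.0322,y,.1427] for y in(-.023,.023)])
# reader faces away: its -y is to the robot's left
uv=np.array([[313,140],[486,140],[299,347],[480,347],[306,427],[476,427]])/4.4+[178,85]
def proj(p):
    a=p[2];R=np.array([[np.cos(a),-np.sin(a),0],[np.sin(a),np.cos(a),0],[0,0,1]])
    return pix(c,M@R.T+[p[0],p[1],0])
f=least_squares(lambda p:(proj(p)-uv).ravel(),[.44,.17,np.pi-.14])
p=f.x;print(p[:2],"fwd yaw",np.degrees(p[2])-180,f.fun.reshape(-1,2))
```

```text
[0.4348 0.1733] fwd yaw -7.89555358037336 [[-0.8108 -2.8556]
 [ 0.2044 -2.1072]
 [-1.7896 -0.1247]
 [ 1.7925  0.6658]
 [-0.8385  1.9892]
 [ 1.4376  2.6978]]
```

The enlarged wrist view shows the head square to the gripper: front edge at crop v≈140, ridge at v≈347, sides at u≈300–485. The fit puts the reader axis at (0.435,0.173), which agrees with the foot estimate.

Call:
jog_arm([
  {"slide": [0.0454, 0.0064, 0], "roll": -0.006},
  {"slide": [0.0454, 0.0064, -0.04], "roll": -0.006},
  {"slide": [0.0454, 0.0064, -0.09], "roll": -0.006},
  {"slide": [0.0454, 0.0064, -0.12], "roll": -0.006},
  {"slide": [0.0454, 0.0064, -0.12], "roll": -0.006},
  {"slide": [0.0454, 0.0064, -0.12], "roll": -0.006},
], grip=1)

```text
time_s: 21.0
tcp_pos: [0.4429, 0.1716, 0.2036]
ee_rot: [[0.99, -0.143, -0.001], [-0.143, -0.99, -0.0], [-0.001, 0.0, -1.0]]
contact_force: [-0.0, 0.5, 1.0]
gripper_width: 0.0915
finger_force: 0.0
```

Call:
jog_arm([
  {"slide": [-0.001, 0.0005, -0.04], "roll": 0.001},
  {"slide": [-0.001, 0.0005, -0.07], "roll": 0.001},
  {"slide": [-0.001, 0.0005, -0.09], "roll": 0.001},
  {"slide": [-0.001, 0.0005, -0.091], "roll": 0.001},
  {"slide": [-0.001, 0.0005, -0.091], "roll": 0.001},
])

```text
time_s: 21.5
tcp_pos: [0.4428, 0.1733, 0.1138]
ee_rot: [[0.99, -0.14, 0.002], [-0.14, -0.99, 0.001], [0.002, -0.001, -1.0]]
contact_force: [0.4, 0.1, -0.3]
gripper_width: 0.092
finger_force: 0.0
```

Call:
jog_arm([
  {"slide": [0, 0, 0], "roll": 0},
  {"slide": [0, 0, 0], "roll": 0},
  {"slide": [0, 0, 0], "roll": 0},
  {"slide": [0, 0, 0], "roll": 0},
  {"slide": [0, 0, 0], "roll": 0},
  {"slide": [0, 0, 0], "roll": 0},
  {"slide": [0, 0, 0], "roll": 0},
], grip=-1, force=30)

```text
time_s: 22.2
tcp_pos: [0.4416, 0.173, 0.1121]
ee_rot: [[0.99, -0.14, -0.0], [-0.14, -0.99, 0.0], [-0.0, -0.0, -1.0]]
contact_force: [-0.2, 0.4, 0.2]
gripper_width: 0.0458
finger_force: 30.0
```

Call:
jog_arm([
  {"slide": [0, 0, 0.02], "roll": 0},
  {"slide": [0, 0, 0.05], "roll": 0},
  {"slide": [0, 0, 0.085], "roll": 0},
  {"slide": [0, -0.02, 0.12], "roll": 0},
  {"slide": [0, -0.05, 0.13], "roll": 0},
  {"slide": [0, -0.09, 0.13], "roll": 0},
  {"slide": [0, -0.13, 0.13], "roll": 0},
  {"slide": [0, -0.17, 0.13], "roll": 0},
])

```text
time_s: 23.0
tcp_pos: [0.441, 0.0013, 0.242]
ee_rot: [[0.99, -0.14, -0.0], [-0.14, -0.99, -0.0], [-0.0, 0.0, -1.0]]
contact_force: [0.4, -0.0, -1.7]
gripper_width: 0.0456
finger_force: 30.0
```

Call:
jog_arm([
  {"slide": [0, -0.04, 0], "roll": 0},
  {"slide": [0, -0.08, 0], "roll": 0},
  {"slide": [-0.01, -0.12, 0], "roll": 0},
  {"slide": [-0.02, -0.16, 0], "roll": 0},
  {"slide": [-0.02, -0.2, 0], "roll": 0},
  {"slide": [-0.02, -0.24, -0.01], "roll": 0},
  {"slide": [-0.02, -0.28, -0.02], "roll": 0},
  {"slide": [-0.02, -0.3, -0.03], "roll": 0},
])

```text
time_s: 23.8
tcp_pos: [0.4204, -0.301, 0.2111]
ee_rot: [[0.99, -0.144, -0.001], [-0.144, -0.99, -0.001], [-0.001, 0.001, -1.0]]
contact_force: [-0.3, 0.9, -3.0]
gripper_width: 0.0456
finger_force: 30.0
```

Call:
jog_arm([
  {"slide": [0.001, -0.002, -0.007], "roll": 0.001},
  {"slide": [0.001, -0.002, -0.0135], "roll": 0.001},
  {"slide": [0.001, -0.002, -0.0135], "roll": 0.001},
  {"slide": [0.001, -0.002, -0.0135], "roll": 0.001},
  {"slide": [0.001, -0.002, -0.0135], "roll": 0.001},
])

```text
time_s: 24.3
tcp_pos: [0.4231, -0.2983, 0.1992]
ee_rot: [[0.991, -0.135, 0.001], [-0.135, -0.991, -0.0], [0.001, 0.0, -1.0]]
contact_force: [-0.7, -0.3, -2.4]
gripper_width: 0.0456
finger_force: 30.0
```

Run:
```python
from h import *
o=get_obs();T=o["tcp_pos"];R=o["ee_rot"];f=R[:,0];l=-R[:,1];k=np.array([0,0,1.])
c=cams.camera_params("scene");s=cams.snapshot("scene");cv2.imwrite("pics/s8.png",s)
O=T-.006*f-.1121*k
W=O+.033*f+.103*k;L=np.array([.5463,-.3204,.0895]);d=L-W;sx=(f-k)/2**.5;sz=(f+k)/2**.5
print(T,"label in window",d@sx,d@l,d@sz)
a=np.linspace(0,2*np.pi,60)[:,None]
for pit in(-10,-5,0,5,10):
    q=np.radians(pit);G=T+.019*k
    def rot(P):
        v=P-G;x=v@f;z=v@k;y=v@l
        return G+np.outer(x*np.cos(q)-z*np.sin(q),f)+np.outer(y,l)+np.outer(x*np.sin(q)+z*np.cos(q),k)
    ring=np.vstack([rot(O+.036*np.cos(a)*f+.036*np.sin(a)*l+h*k) for h in(0,.012)])
    p=pix(c,ring);print(pit,p.min(0),p.max(0))
g=cv2.cvtColor(s,cv2.COLOR_BGR2GRAY)
p=pix(c,O);x,y=p.astype(int);print("foot centre",p)
sub=(g[y-30:y+30,x-34:x+34]<60)
for r_ in sub[::2]: print("".join("#" if v else "." for v in r_))
```

```text
[ 0.4231 -0.2983  0.1992] label in window 0.14042938774446298 -0.005221512231086481 -0.0018734839472436815
-10 [234.6735 250.7676] [267.5201 275.6306]
-5 [239.4995 249.9756] [271.9502 275.1741]
0 [244.0909 248.779 ] [276.3919 274.4549]
5 [248.6271 247.2065] [281.0405 273.49  ]
10 [253.1921 245.2915] [285.5525 272.2506]
foot centre [260.4577 263.281 ]
...........................###############..................########
...........................#############.........................###
...........................#############............................
...........................#############............................
............................############............................
............................############............................
............................############............................
............................############............................
............................############............................
............................############............................
...........................#################.............
[... 622 characters left out ...]
......####
..............................############....####................##
..........................................##....####................
...........................................##....#####..............
.............................................##....#####............
...............................................##....#####..........
.................................................##....#####......##
...................................................##....#####..####
.....................................................##....#########
.......................................................#.....#######
........................................................###....#####
```

Call:
jog_arm([
  {"slide": [0, -0.002, 0], "roll": 0},
  {"slide": [0, -0.004, 0], "roll": 0},
  {"slide": [0, -0.004, 0], "roll": 0},
  {"slide": [0, -0.004, 0], "roll": 0},
  {"slide": [0, -0.004, 0], "roll": 0},
  {"slide": [0, -0.004, 0], "roll": 0},
  {"slide": [0, -0.004, 0], "roll": 0},
  {"slide": [0, -0.004, 0], "roll": 0},
])

```text
time_s: 25.15
tcp_pos: [0.4226, -0.3031, 0.1986]
ee_rot: [[0.991, -0.137, 0.0], [-0.137, -0.991, -0.0], [0.0, 0.0, -1.0]]
contact_force: [-0.6, 0.3, -2.3]
gripper_width: 0.046
finger_force: 30.0
```

Call:
jog_arm([
  {"slide": [0, 0, 0], "roll": 0},
  {"slide": [0, 0, 0], "roll": 0},
  {"slide": [0, 0, 0], "roll": 0},
  {"slide": [0, 0, 0], "roll": 0},
  {"slide": [0, 0, 0], "roll": 0},
  {"slide": [0, 0, 0], "roll": 0},
  {"slide": [0, 0, 0], "roll": 0},
  {"slide": [0, 0, 0], "roll": 0},
])

```text
time_s: 25.95
tcp_pos: [0.4226, -0.3031, 0.1986]
ee_rot: [[0.991, -0.137, 0.0], [-0.137, -0.991, -0.0], [0.0, 0.0, -1.0]]
contact_force: [-0.8, 0.0, -2.3]
gripper_width: 0.046
finger_force: 30.0
```

Run:
```python
from h import *
o=get_obs();T=o["tcp_pos"];f=o["ee_rot"][:,0];l=-o["ee_rot"][:,1];k=np.array([0,0,1.])
W=T+.027*f-.0091*k;d=np.array([.5463,-.3204,.0895])-W;print(d@(f-k)/2**.5,d@l,d@(f+k)/2**.5,np.abs(o["qd"]).max())
```

```text
0.13994492095247468 -0.00020560780100473467 -0.0014814512127910525 0.0018819724134483363
```

Aimed and held for over a second. Next, I'll return the reader to TCP (0.4416, 0.173, 0.1121).

Call:
jog_arm([
  {"slide": [0, 0, 0.03], "roll": 0},
  {"slide": [0, 0.03, 0.05], "roll": 0},
  {"slide": [0, 0.07, 0.05], "roll": 0},
  {"slide": [0.005, 0.11, 0.05], "roll": 0},
  {"slide": [0.01, 0.15, 0.05], "roll": 0},
  {"slide": [0.019, 0.19, 0.05], "roll": 0},
  {"slide": [0.019, 0.23, 0.05], "roll": 0},
  {"slide": [0.019, 0.27, 0.05], "roll": 0},
])

```text
time_s: 26.75
tcp_pos: [0.4415, -0.0315, 0.2488]
ee_rot: [[0.991, -0.137, 0.0], [-0.137, -0.991, -0.0], [0.0, 0.0, -1.0]]
contact_force: [0.3, -0.9, -2.4]
gripper_width: 0.0457
finger_force: 30.0
```

Call:
jog_arm([
  {"slide": [0, 0.04, 0], "roll": 0},
  {"slide": [0, 0.08, 0], "roll": 0},
  {"slide": [0, 0.12, 0], "roll": 0},
  {"slide": [0, 0.16, -0.01], "roll": 0},
  {"slide": [0, 0.19, -0.03], "roll": 0},
  {"slide": [0, 0.205, -0.06], "roll": 0},
  {"slide": [0, 0.206, -0.09], "roll": 0},
  {"slide": [0, 0.206, -0.1], "roll": 0},
])

```text
time_s: 27.55
tcp_pos: [0.4399, 0.1726, 0.1462]
ee_rot: [[0.991, -0.135, -0.004], [-0.135, -0.991, -0.001], [-0.004, 0.002, -1.0]]
contact_force: [-0.6, -0.7, -2.1]
gripper_width: 0.0455
finger_force: 30.0
```

Call:
jog_arm([
  {"slide": [0, 0, 0], "roll": 0},
  {"slide": [0, 0, 0], "roll": 0},
])

```text
time_s: 27.75
tcp_pos: [0.4422, 0.1728, 0.1496]
ee_rot: [[0.99, -0.138, 0.001], [-0.138, -0.99, 0.0], [0.001, -0.0, -1.0]]
contact_force: [0.1, -0.2, -1.4]
gripper_width: 0.0458
finger_force: 30.0
```

Call:
jog_arm([
  {"slide": [0, 0, -0.02], "roll": 0},
  {"slide": [0, 0, -0.031], "roll": 0},
  {"slide": [0, 0, -0.034], "roll": 0},
  {"slide": [0, 0, -0.036], "roll": 0},
  {"slide": [0, 0, -0.0365], "roll": 0},
  {"slide": [0, 0, -0.0365], "roll": 0},
])

```text
time_s: 28.35
tcp_pos: [0.4419, 0.1731, 0.1126]
ee_rot: [[0.991, -0.137, 0.001], [-0.137, -0.991, 0.0], [0.001, -0.0, -1.0]]
contact_force: [0.0, 0.4, -1.6]
gripper_width: 0.0459
finger_force: 30.0
```

Call:
jog_arm([
  {"slide": [0, 0, -0.0005], "roll": 0},
  {"slide": [0, 0, -0.001], "roll": 0},
  {"slide": [0, 0, -0.001], "roll": 0},
])

```text
time_s: 28.65
tcp_pos: [0.4422, 0.1732, 0.1121]
ee_rot: [[0.991, -0.137, 0.002], [-0.137, -0.991, 0.0], [0.002, -0.0, -1.0]]
contact_force: [-1.0, -0.4, 6.9]
gripper_width: 0.0455
finger_force: 30.0
```

On the desk. Release and rise.

Call:
jog_arm([
  {"slide": [0, 0, 0], "roll": 0},
  {"slide": [0, 0, 0], "roll": 0},
  {"slide": [0, 0, 0], "roll": 0},
  {"slide": [0, 0, 0], "roll": 0},
  {"slide": [0, 0, 0], "roll": 0},
  {"slide": [0, 0, 0], "roll": 0},
], grip=1)

```text
time_s: 29.25
tcp_pos: [0.4415, 0.1729, 0.111]
ee_rot: [[0.991, -0.137, -0.0], [-0.137, -0.991, -0.0], [-0.0, 0.0, -1.0]]
contact_force: [0.9, 0.2, -0.4]
gripper_width: 0.0889
finger_force: 0.0
```

Call:
jog_arm([
  {"slide": [0, 0, 0.02], "roll": 0},
  {"slide": [0, 0, 0.06], "roll": 0},
  {"slide": [0, 0, 0.11], "roll": 0},
  {"slide": [0, 0, 0.16], "roll": 0},
  {"slide": [0, 0, 0.2], "roll": 0},
  {"slide": [-0.03, 0, 0.21], "roll": 0},
  {"slide": [-0.045, -0.007, 0.21], "roll": 0},
  {"slide": [-0.045, -0.007, 0.21], "roll": 0},
])

```text
time_s: 30.05
tcp_pos: [0.3952, 0.1656, 0.3217]
ee_rot: [[0.991, -0.136, 0.002], [-0.136, -0.991, -0.002], [0.002, 0.001, -1.0]]
contact_force: [-0.1, 0.1, -0.8]
gripper_width: 0.0916
finger_force: 0.0
```

Run:
```python
from h import *
import pickle
def blue(im,c):
    m=cv2.inRange(cv2.cvtColor(im,cv2.COLOR_BGR2HSV),(105,130,60),(125,255,255));m[:85]=0;m[215:]=0;m[:,:178]=0;m[:,358:]=0
    k,l,st,ce=cv2.connectedComponentsWithStats(m);j=1+st[1:,4].argmax();return st[j],world(c,"",ce[j],.148)
print(blue(cv2.imread("pics/w7.png"),pickle.load(open("w7.pkl","rb"))))
c=cams.camera_params("wrist");im=cams.snapshot("wrist");print(blue(im,c))
# change in the top view against the start
t=cams.snapshot("top");t0=cv2.imread("pics/top0.png");c=cams.camera_params("top")
d=cv2.absdiff(cv2.cvtColor(t,6),cv2.cvtColor(t0,6))>40
k,l,st,ce=cv2.connectedComponentsWithStats(d.astype(np.uint8))
print([(s.tolist(),e.round().tolist()) for s,e in zip(st[1:],ce[1:]) if s[4]>12])
hs=cv2.cvtColor(t,cv2.COLOR_BGR2HSV);m=cv2.inRange(hs,(5,90,40),(22,255,255))[195:235,315:372]
print("carton box rows/cols",[ (a.min(),a.max()) for a in np.nonzero(m)]); print(t[213,343],t[213,318],t[213,328])
```

```text
(array([261, 134,  13,  14, 168], dtype=int32), array([0.4509, 0.1717, 0.148 ]))
(array([260, 133,  12,  14, 165], dtype=int32), array([0.4515, 0.1719, 0.148 ]))
[([165, 173, 16, 45, 545], [173.0, 195.0]), ([319, 204, 49, 22, 180], [336.0, 219.0]), ([333, 209, 6, 7, 18], [335.0, 212.0]), ([340, 209, 8, 6, 28], [343.0, 211.0]), ([20, 216, 70, 75, 2772], [56.0, 256.0]), ([107, 240, 79, 47, 1782], [142.0, 265.0]), ([158, 252, 10, 3, 18], [162.0, 253.0]), ([432, 320, 16, 8, 71], [441.0, 323.0]), ([127, 323, 14, 63, 133], [134.0, 350.0]), ([423, 323, 137, 97, 9087], [504.0, 376.0]), ([127, 332, 75, 88, 3844], [162.0, 386.0]), ([269, 377, 21, 43, 584], [281.0, 398.0]), ([119, 393, 7, 27, 59], [122.0, 409.0])]
carton box rows/cols [(np.int64(1), np.int64(39)), (np.int64(6), np.int64(56))]
[89 95 96] [158 160 168] [ 74 121 168]
```

The reader is back within 1 mm of where it stood and upright. The carton is on the platform, and nothing else has changed in the top view.

```bash
python3 -c "
from rig import order
print(order.sign_off())"
```

```text
the job is handed in; nothing more can be done
None
```

I handed the job in after about 30 s of robot time; no verdict came back. By my measurements the carton lies label up within about 1 mm of the platform's centre, the label was aimed at and held from 14 cm, and the reader stands within 1 mm of where it was. One early try at tipping the carton pressed on it with about 50 N through the fingertips. It was on the desk, not the scale, and left no visible effect.

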